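Set the board table's cross-feed to its mark with the backlash taken up

ROBOT

A 7-joint arm with a two-finger parallel gripper is mounted at the origin on the work surface. World frame = base frame: x ahead of the robot, y to its left, z up, the work surface at z = 0. Lengths are in m, angles in rad, forces in N, time in s.
With the tool pointing down it reaches from about 0.375 to 0.925 m from the base axis. Payload 3.1 kg.
Tool frame: the origin (TCP) lies between the finger pads; the fingertips stand 19 mm ahead of it and the grasp point (between the pads) is the TCP; z points along the fingers, y is the direction in which the jaws open and shut (so a half turn about z gives the same grasp; the last joint's range is limited). The gripper opens to 85 mm and grips with 20 to 120 N. Pads are 22 mm wide; open, the fingers measure 114 mm over their backs; the gripper's body (76 mm by 85 mm) begins 54 mm behind the grasp point. The pads swing forward as they close: fully open they stand 13 mm farther back than shut.
Start: joints at [-1.379, 0.383, 0.044, 1.598, -0.018, 1.161, -0.05], TCP at [0.186, 0.623, 0.25] pointing down, gripper open.
Joint ranges: [-2.61, 2.61], [-0.41, 2.15], [-1.48, 1.57], [0, 2.5], [-1.57, 4.71], [0.05, 1.97], [-2.85, 2.85]. Speed limits (rad/s): [2.79, 2.79, 3.14, 3.14, 3.14, 3.14, 3.14].

INTERFACE

Orientations are given as a unit quaternion [x, y, z, w].
In Python, from bench import move_ptp, movel, move_j, move_gripper, pause, inverse_kinematics, read_camera, camera_params, MotionError, sign_off, look_for, tip_of, read_time_s, read_qpos, read_joint_vel, read_effort, read_eef_pos, read_tcp_rot, read_ft_force, read_ft_torque, read_finger_gap gives the robot as it stands. Calls block until the motion is done:
- move_ptp(position, orientation): joint-space move of the TCP to a pose.
- movel(position, orientation=None, speed=0.15): straight line of the TCP; orientation=None keeps the orientation; speed is the mean speed in m/s.
- move_j(angles): joint-space move.
- move_gripper(opening, effort=None): finger opening in m; effort is the grip in N (None keeps the last); returns when the fingers have stopped.
- pause(seconds).
- inverse_kinematics(position, orientation): joint angles nearest the present ones, or None.
- read_camera(name): name is "side" or "top" or "wrist"; returns the picture (400x640x3 uint8, red, green, blue); there is no depth.
- camera_params(name): a dict with "K" (3x3 intrinsics, pixels), "dist_coeffs" ([k1, k2, p1, p2, k3] as OpenCV has them; the pictures are not rectified), "camera_from_world" (4x4, takes a point from world to camera coordinates). Camera axes: x right, y down, z forward; pixel columns grow to the right and rows downward; lengths in m; the calibration is good to about 2 mm. A picture is of the moment at which its call begins: read the wrist's pose just before it. camera_params takes no time and is no camera call; for the wrist camera it gives the pose at the moment of the call.
A pose or a line that the arm cannot do raises MotionError and nothing moves.
- sign_off(): hands the job in, once; it reports no verdict.
Trained networks look in the newest picture that a camera, given by its name, has taken for a name from the list of things; names that differ only in an ending like _2 or _b are one class to them, and where a whole thing is asked for, a point or a joint stands for the part that bears it (a point fixed in the world has none). Each returns a list of dicts, best first, with "confidence" (0 to 1); they miss things now and then, are a little off and sometimes report something else, mostly with a low value. They report only what shows in the picture. A call takes as long as a camera call.
- look_for(camera, name): "at" ([column, row] in pixels, amid what is visible of it).
- tip_of(camera, name): "at" ([column, row] in pixels: a listed point, or the origin of a listed thing).
Readings, each from a call of its own:
- read_time_s(): time.
- read_qpos(): joint angles.
- read_joint_vel(): joint speeds.
- read_effort(): joint torques, N m.
- read_eef_pos(): TCP position.
- read_tcp_rot(): TCP orientation.
- read_ft_force(): force on the tool from outside, world axes, zero at the start.
- read_ft_torque(): the same for the moment, N m.
- read_finger_gap(): finger opening in m.
Only numpy, scipy, OpenCV 4.12 (cv2) and the standard library are available. Lean on these libraries where they do the work, as an engineer would, in place of code of your own. Each camera call takes 0.05 s, during which the arm holds its last target.

TASK

The solder reel stands in the swing of the board table's crank: lift it away and stand it upright in the blue bin beside the bottle, without disturbing the bottle, the jar, the heat sink or the meter. Then set the cross-feed with its backlash taken up: wind the handwheel anticlockwise (seen from its handle side) until its yellow mark is about a quarter turn beyond the red index line on the top of the bearing, then come back clockwise and stop with the mark on the line, within one division of the dial. Let go of everything.

Things in the scene. Friction and masses are not known exactly. Their poses are not given: they have to be found in the camera images.
- station: Circuit-board rework station, fixed: grey base 240 x 280 mm, board carriage on guide rods, black hot-air head on a column above it (head from 170 mm up, over the middle). Origin: centre of the base at bench level. Its x axis points from the handwheel, which stands in front of the base, to the back; z up. Only the reel stands in front of the handwheel.
- lamp (a point): Centre of the aluminium light bar of the station, 230 mm above the bench, right above the handwheel: 280 mm long along the station's y, 22 mm deep (x), 14 mm thick, carried at its ends by 11 mm stanchions (y = +-128 mm) that rise from the base 76 mm farther back.
- handwheel: Handwheel, a black disc 96 mm across and 16 mm thick with an aluminium dial collar (64 mm across, 22 mm wide, 50 divisions a turn) behind it. Origin: middle of the disc, on the shaft, 90 mm above the bench. Its x axis is the shaft and points away from the handle; it turns with the wheel: its z axis points through the yellow mark (straight up when the mark is on the index).
- grip (a point): Middle of the red crank handle, 28 mm out from the disc's face: a round grip 18 mm thick, 42 mm long, parallel to the shaft, 35 mm from its axis, its end 48 mm out from the face. It revolves freely on its pin, so it can be held while cranking without turning the hand. With the mark on the index it stands at 4 o'clock seen from the handle side, 120 degrees clockwise from the top. Turning takes 3 N.
- mark (a point): Yellow mark across the dial collar, centre of the mark on the collar's surface, 32 mm from the shaft axis; a yellow line also runs over the rim of the wheel in line with it.
- index (a point): Where the mark must come: the top of the dial collar, in line with the red index line on the grey bearing block behind the collar.
- carriage (a joint): Board carriage along its guides, m: 0 in its true place, growing away from the handwheel. The handwheel drives it 10 mm a turn, clockwise (seen from the handle side) = away, with a tenth of a turn (0.63 rad, 5 divisions) of backlash. It starts 3 to 8 mm past its place, the mark less than a turn past the index; end stops lie half a turn back from the index and 0.9 turn past it.
- reel_mid (a point): Centre of the solder reel, half-way up: an upright spool, blue flanges 50 mm across, 60 mm high, silver winding 48 mm across, about 0.25 kg, axis along z. It stands on the bench in front of the handwheel, partly under the handle's circle, its centre about 63 to 71 mm out from the disc's face.
- bin: Open blue bin, 190 x 140 mm (its x and y) and 45 mm high, walls and floor 5 mm thick, fixed. Origin: centre of its underside. The bottle stands in its +x end, 62 mm from the centre; the free space is the -x side, a good place for the reel being x = -0.035, y = 0.
- bottle: White bottle with a red cap standing in the bin, 38 mm across, 100 mm high; origin under its centre. Leave alone.
- jar: Amber jar with a steel cap, 50 mm across, 60 mm high, on the bench beside the crank, about 155 mm to one side of the shaft; origin under its centre. Leave alone.
- heatsink: Aluminium heat sink, 50 x 36 mm, 30 mm high, on the other side of the crank; origin under its centre. Leave alone.
- meter: Yellow hand multimeter lying on its back on the bench, 170 x 84 mm, 46 mm high; origin under its centre. It lies on the side of the robot opposite the bin. Leave alone.

How it is judged:
By the outcome, as a careful person would: the job done as asked, in the order asked, and still so for the second after the job is handed in, with the robot touching nothing.
It also fails if it takes over 59 s, if anything falls off the work surface, if the arm or the gripper's body presses on something with over 40 N, if the wrist force passes 120 N, or if a joint passes its speed limit or range.

## Working session

There is one attempt and no reset: what is moved stays moved. The work goes in short steps, each a Python script; the robot and the scene stay as the last script left them, time stands still between calls to the robot, and variables do not carry over. Pictures are saved under pics/ and viewed, and the job is handed in when it is done.

```bash
ls; mkdir -p pics
cat > h.py <<'E'
from bench import *
import numpy as np, cv2
def shot(c,fn):
    im=read_camera(c); cv2.imwrite('pics/'+fn+'.png',im[:,:,::-1]); return im
E
python3 - <<'E'
from h import *
print(read_time_s(),read_eef_pos(),read_tcp_rot())
for c in ['side','top','wrist']:
    shot(c,c+'0'); p=camera_params(c); print(c,np.round(p['K'],1).tolist(),np.round(p['dist_coeffs'],3),np.round(p['camera_from_world'],3).tolist())
    for n in ['station','lamp','handwheel','grip','mark','index','reel_mid','bin','bottle','jar','heatsink','meter']:
        r=tip_of(c,n); print(n,[(np.round(a['at'],1).tolist(),round(a['confidence'],2)) for a in r[:2]])
print(read_time_s())
E
```

```text
pics
0.0 [0.18550633 0.62203195 0.24885807] [ 1.44372519e-01  9.89522516e-01 -1.32296528e-03 -1.29386704e-04]
side [[364.7, 0.0, 314.4], [0.0, 364.7, 195.4], [0.0, 0.0, 1.0]] [-0.039  0.     0.     0.     0.   ] [[-0.787, -0.617, 0.006, 0.446], [-0.509, 0.644, -0.572, 0.391], [0.349, -0.453, -0.82, 0.809], [0.0, 0.0, 0.0, 1.0]]
station [([261.8, 203.9], 0.96)]
lamp [([303.5, 195.9], 0.85)]
handwheel [([303.6, 224.1], 0.82)]
grip [([325.2, 220.1], 0.57), ([419.6, 185.0], 0.28)]
mark [([289.9, 223.3], 0.74)]
index [([298.2, 213.7], 0.82), ([304.9, 223.5], 0.65)]
reel_mid [([325.7, 256.0], 0.88)]
bin [([419.1, 184.8], 0.82)]
bottle [([398.6, 179.9], 0.54)]
jar [([257.4, 279.6], 0.64)]
heatsink [([340.8, 207.5], 0.54)]
meter [([279.0, 364.9], 0.74)]
top [[410.3, 0.0, 321.8], [0.0, 410.3, 202.0], [0.0, 0.0, 1.0]] [-0.096  0.     0.     0.     0.   ] [[0.002, -1.0, -0.005, -0.006], [-0.975, -0.001, -0.22, 0.619], [0.22, 0.005, -0.975, 1.162], [0.0, 0.0, 0.0, 1.0]]
station [([317.6, 169.7], 0.56)]
lamp [([302.7, 209.3], 0.97)]
handwheel [([305.7, 215.7], 0.52)]
grip [([315.1, 230.0], 0.86)]
mark [([299.0, 206.0], 0.79)]
index [([310.1, 205.6], 0.58), ([306.8, 215.3], 0.25)]
reel_mid [([303.9, 244.9], 0.6)]
bin [([420.0, 273.2], 0.9), ([256.7, 212.2], 0.57)]
bottle [([419.8, 252.9], 0.67), ([308.7, 206.9], 0.6)]
jar [([258.0, 211.9], 0.75)]
heatsink [([362.1, 222.5], 0.54)]
meter [([218.1, 274.5], 0.75)]
wrist [[315.9, 0.0, 324.4], [0.0, 315.9, 199.0], [0.0, 0.0, 1.0]] [-0.036  0.     0.     0.     0.   ] [[0.287, 0.958, -0.0, -0.65], [0.921, -0.275, 0.275, -0.036], [0.263, -0.079, -0.962, 0.379], [0.0, 0.0, 0.0, 1.0]]
station []
lamp []
handwheel []
grip []
mark []
index []
reel_mid []
bin []
bottle []
jar []
heatsink []
meter []
1.95
```

View pics/side0.png

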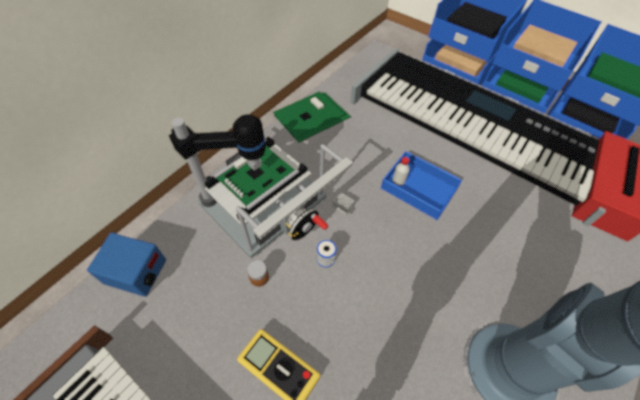

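View pics/top0.png

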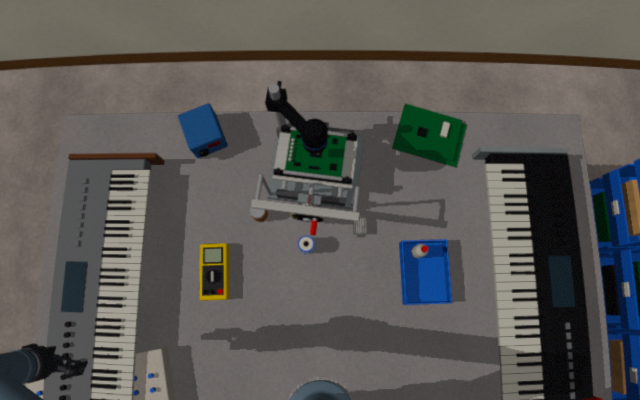

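```bash
cat > tri.py <<'E'
import numpy as np, cv2
from bench import camera_params
def P(c):
    p=camera_params(c); return np.array(p['K'],float),np.array(p['dist_coeffs'],float),np.array(p['camera_from_world'],float)
def und(c,uv,p=None):
    K,d,T=p or P(c); return cv2.undistortPoints(np.array([[uv]],float),K,d)[0,0]
def tri(a,uva,b,uvb,pa=None,pb=None):
    pa=pa or P(a); pb=pb or P(b)
    X=cv2.triangulatePoints(pa[2][:3],pb[2][:3],und(a,uva,pa).reshape(2,1),und(b,uvb,pb).reshape(2,1))[:,0]
    return X[:3]/X[3]
def atz(c,uv,z,p=None):
    p=p or P(c); R,t=p[2][:3,:3],p[2][:3,3]; o=-R.T@t; d=R.T@np.append(und(c,uv,p),1); return o+d*(z-o[2])/d[2]
def proj(c,X,p=None):
    K,d,T=p or P(c); return cv2.projectPoints(np.array([X],float),cv2.Rodrigues(T[:3,:3])[0],T[:3,3],K,d)[0][0,0]
E
python3 - <<'E'
from tri import *
S=dict(station=(261.8,203.9),lamp=(303.5,195.9),handwheel=(303.6,224.1),grip=(325.2,220.1),mark=(289.9,223.3),index=(298.2,213.7),reel_mid=(325.7,256),bin=(419.1,184.8),bottle=(398.6,179.9),jar=(257.4,279.6),heatsink=(340.8,207.5),meter=(279,364.9))
T=dict(station=(317.6,169.7),lamp=(302.7,209.3),handwheel=(305.7,215.7),grip=(315.1,230),mark=(299,206),index=(310.1,205.6),reel_mid=(303.9,244.9),bin=(420,273.2),bottle=(419.8,252.9),jar=(258,211.9),heatsink=(362.1,222.5),meter=(218.1,274.5))
Z=dict(station=0,lamp=.23,handwheel=.09,index=.122,reel_mid=.03,bin=0,bottle=.005,jar=0,heatsink=0,meter=0)
for n in S:
    print(n,tri('side',S[n],'top',T[n]).round(3), *( [atz('side',S[n],Z[n]).round(3),atz('top',T[n],Z[n]).round(3)] if n in Z else []))
for c in('side','top'):
    K,d,M=P(c); print(c,-M[:3,:3].T@M[:3,3])
E
```

```text
station [ 0.751  0.012 -0.018] [0.745 0.021 0.   ] [0.742 0.01  0.   ]
lamp [0.564 0.044 0.229] [0.564 0.045 0.23 ] [0.563 0.044 0.23 ]
handwheel [0.571 0.042 0.098] [0.572 0.038 0.09 ] [0.573 0.042 0.09 ]
grip [0.525 0.014 0.127]
mark [0.599 0.061 0.098]
index [0.599 0.029 0.102] [0.589 0.037 0.122] [0.597 0.029 0.122]
reel_mid [0.493 0.049 0.028] [0.491 0.05  0.03 ] [0.495 0.05  0.03 ]
bin [ 0.411 -0.298  0.034] [ 0.419 -0.326  0.   ] [ 0.411 -0.307  0.   ]
bottle [ 0.477 -0.31  -0.008] [ 0.476 -0.299  0.005] [ 0.473 -0.307  0.005]
jar [ 0.601  0.198 -0.006] [0.596 0.198 0.   ] [0.602 0.198 0.   ]
heatsink [ 0.574 -0.136 -0.043] [ 0.558 -0.112  0.   ] [ 0.569 -0.131  0.   ]
meter [0.411 0.315 0.011] [0.42  0.317 0.   ] [0.405 0.315 0.   ]
side [0.26788144 0.39028242 0.88421536]
top [ 0.34816118 -0.01070086  1.26980188]
```

```bash
cat >> h.py <<'E'
from scipy.spatial.transform import Rotation as R
from tri import *
def quat(tilt,yaw,flip=0):
    # tool z: down tilted forward by tilt(deg from vertical) along heading yaw; tool y horizontal; flip half turn
    t=np.radians(tilt); c,s=np.cos(yaw),np.sin(yaw)
    z=np.array([np.sin(t)*c,np.sin(t)*s,-np.cos(t)]); y=np.array([-s,c,0])*(-1 if flip else 1); x=np.cross(y,z)
    return R.from_matrix(np.c_[x,y,z]).as_quat()
E
python3 - <<'E'
from h import *
K,d,M=P('wrist'); o=-M[:3,:3].T@M[:3,3]; Rt=R.from_quat(read_tcp_rot()).as_matrix()
print('cam in tool',Rt.T@(o-read_eef_pos()),'axes',(Rt.T@M[:3,:3].T).round(2).tolist())
yaw=-.1
for flip in (0,1):
  for tilt in (0,30,45,60,80):
    for nm,p in dict(reel=(.493,.05,.042),pre=(.42,.05,.2),hi=(.53,.04,.125),lo=(.53,.04,.055),bin=(.376,-.307,.047)).items():
        q=inverse_kinematics(p,quat(tilt,yaw if nm!='bin' else 0,flip)); print(flip,tilt,nm,None if q is None else np.round(q,2))
im=cv2.imread('pics/top0.png')[180:290,220:460]; cv2.imwrite('pics/topz.png',cv2.resize(im,None,fx=3.3,fy=3.3,interpolation=cv2.INTER_CUBIC))
im=cv2.imread('pics/side0.png')[140:280,220:400]; cv2.imwrite('pics/sidez.png',cv2.resize(im,None,fx=4,fy=4,interpolation=cv2.INTER_CUBIC))
E
```

```text
cam in tool [ 0.06919664  0.00037216 -0.12347011] axes [[-0.0, -0.96, -0.27], [1.0, -0.0, -0.0], [0.0, -0.27, 0.96]]
0 0 reel [-0.61  0.44  0.48  2.12 -0.33  0.65  1.58]
0 0 pre [-0.84 -0.02  0.62  2.19  0.02  0.97  1.25]
0 0 hi [-0.66  0.36  0.59  2.01 -0.26  0.85  1.55]
0 0 lo [-0.58  0.47  0.5   2.03 -0.34  0.71  1.61]
0 0 bin [ 0.75  0.38 -0.17  2.12  0.11  0.65  2.08]
0 30 reel [-0.23  0.3  -0.08  2.43  1.91  0.23 -0.69]
0 30 pre [-0.44 -0.26  0.04  2.5   0.54  0.5   0.65]
0 30 hi [-0.69  0.14  0.46  2.36  0.59  0.2   0.67]
0 30 lo [ 0.11  0.33 -0.39  2.34  1.64  0.28 -0.33]
0 30 bin [ 0.19  0.41  0.7   2.39 -1.56  0.63 -2.49]
0 45 reel None
0 45 pre None
0 45 hi [-0.47  0.16  0.16  2.49  2.28  0.36 -1.07]
0 45 lo [-0.52  0.38  0.21  2.5   2.64  0.51 -1.49]
0 45 bin [ 2.11  0.93 -1.22  2.39  1.7   0.12  1.14]
0 60 reel None
0 60 pre None
0 60 hi None
0 60 lo None
0 60 bin [ 2.36  1.38 -1.25  2.4   1.87  0.18  1.37]
0 80 reel None
0 80 pre None
0 80 hi None
0 80 lo [ 0.22  1.05 -0.54  2.5   2.91  1.82 -1.19]
0 80 bin [ 0.92  0.96  0.25  2.39  4.22  1.66 -1.5 ]
1 0 reel [-0.92  0.
[... 205 characters left out ...]
.74  1.15  2.16 -0.93  0.88 -0.17]
1 30 reel [-0.54  0.3   0.25  2.45  2.12  0.16  2.2 ]
1 30 pre [ 0.11 -0.25 -0.44  2.47  0.27  0.43 -2.23]
1 30 hi [-1.08  0.18  0.89  2.37  0.15  0.16 -2.05]
1 30 lo [-0.47  0.31  0.23  2.37  1.79  0.11  2.58]
1 30 bin [ 0.19  0.41  0.7   2.39 -1.56  0.63  0.65]
1 45 reel None
1 45 pre None
1 45 hi [-0.15  0.16 -0.17  2.48  2.21  0.4   2.17]
1 45 lo [ 0.48  0.52 -0.82  2.46  2.31  0.74  2.27]
1 45 bin [ 2.11  0.93 -1.22  2.39  1.7   0.12 -2.01]
1 60 reel None
1 60 pre None
1 60 hi None
1 60 lo None
1 60 bin [ 2.36  1.38 -1.25  2.4   1.87  0.18 -1.78]
1 80 reel None
1 80 pre None
1 80 hi None
1 80 lo None
1 80 bin [ 2.46  1.61 -1.06  2.34 -0.87  0.17  1.28]
```

View pics/topz.png

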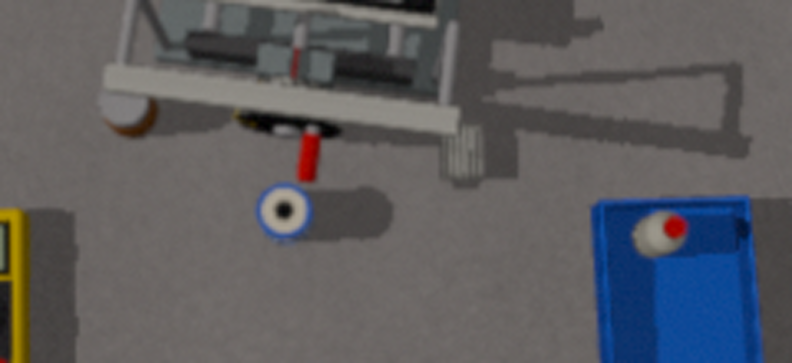

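View pics/sidez.png

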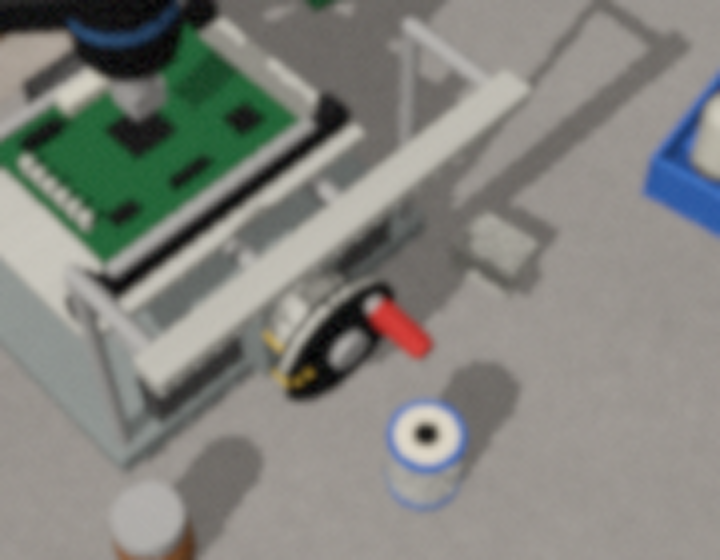

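Run:
```python
from h import *
print('reel',atz('top',(220+284.5/3.3,180+211/3.3),.06),atz('side',(220+427/4,140+434/4),.06))
L=atz('top',(220+105/3.3,180+77/3.3),.23);r=atz('top',(220+460/3.3,180+120/3.3),.23);print('bar',L,r,np.linalg.norm(L-r),np.degrees(np.arctan2(-(L-r)[0],(L-r)[1])),(L+r)/2)
L=atz('side',(220+145/4,140+362/4),.23);r=atz('side',(220+516/4,140+82/4),.23);print('bar side',L,r,np.linalg.norm(L-r),np.degrees(np.arctan2(-(L-r)[0],(L-r)[1])),(L+r)/2)
# handle end and root
print('end',tri('side',(220+421/4,140+346/4),'top',(220+307/3.3,180+178/3.3)),'root',tri('side',(220+377/4,140+305/4),'top',(220+312/3.3,180+135/3.3)))
# bin top corners
for u in [(593,203),(750,198),]: print('bin',atz('top',(220+u[0]/3.3,180+u[1]/3.3),.045))
print('bin c',atz('top',(401,303),.045),atz('top',(450,302),.045))
for p in [(.448,.05,.12),(.493,.05,.045),(.45,.05,.12),(.36,-.3,.15),(.38,-.31,.047)]:
  for tilt in (25,30):
    for yaw in (-.1,0,np.arctan2(p[1],p[0])):
      q=inverse_kinematics(p,quat(tilt,yaw)); print(p,tilt,round(yaw,2),None if q is None else np.round(q,2))
```

```text
reel [0.49394555 0.04141878 0.06      ] [0.49396713 0.04358603 0.06      ]
bar [0.57903937 0.17701734 0.23      ] [ 0.54495911 -0.10231688  0.23      ] 0.2814055324466473 -6.956011046930813 [0.56199924 0.03735023 0.23      ]
bar side [0.58530312 0.17203795 0.23      ] [ 0.54382588 -0.09977498  0.23      ] 0.2749593204837022 -8.676109566421289 [0.5645645  0.03613149 0.23      ]
end [0.51711266 0.02037533 0.11276796] root [0.55408009 0.01629053 0.11771273]
bin [ 0.50310983 -0.23868262  0.045     ]
bin [ 0.50726889 -0.38382366  0.045     ]
bin c [ 0.32222234 -0.23648209  0.045     ] [ 0.32368157 -0.38182531  0.045     ]
(0.448, 0.05, 0.12) 25 -0.1 [-0.9  -0.01  0.58  2.48  0.59  0.32  0.63]
(0.448, 0.05, 0.12) 25 0 [-0.91 -0.02  0.63  2.48  0.47  0.28  0.87]
(0.448, 0.05, 0.12) 25 0.11 [-0.95 -0.03  0.72  2.49  0.27  0.25  1.21]
(0.448, 0.05, 0.12) 30 -0.1 [-0.18  0.01 -0.17  2.5   0.97  0.27  0.22]
(0.448, 0.05, 0.12) 30 0 None
(0.448, 0.05, 0.12) 30 0.11 None
(0.493, 0.05, 0.045) 25 -0.1 [-0.67  0.3   0.42  2.4   0.66  0.07  0.52]
(0.493, 0.05, 0.045) 25 0 [-0.3   0.28  0.06  2.39  1.
[... 800 characters left out ...]
5) 25 -0.69 [-0.77 -0.37  1.26  2.44  0.91  0.53  0.7 ]
(0.36, -0.3, 0.15) 30 -0.1 [-0.66 -0.37  1.42  2.43  0.09  0.37  2.21]
(0.36, -0.3, 0.15) 30 0 [-0.7  -0.36  1.48  2.4  -0.05  0.41  2.47]
(0.36, -0.3, 0.15) 30 -0.69 [-0.55 -0.23  1.08  2.5   0.89  0.34  0.67]
(0.38, -0.31, 0.047) 25 -0.1 [-0.07  0.48  0.92  2.38 -1.49  0.63 -2.74]
(0.38, -0.31, 0.047) 25 0 [-0.21  0.68  1.15  2.36 -1.57  0.89 -2.62]
(0.38, -0.31, 0.047) 25 -0.68 [ 0.74  0.27 -0.18  2.4   1.15  0.1   0.33]
(0.38, -0.31, 0.047) 30 -0.1 [ 0.56  0.32  0.26  2.39 -1.54  0.4  -2.57]
(0.38, -0.31, 0.047) 30 0 [ 0.19  0.42  0.7   2.38 -1.55  0.63 -2.5 ]
(0.38, -0.31, 0.047) 30 -0.68 [ 0.93  0.29 -0.38  2.44  2.13  0.18 -0.62]
```

Run:
```python
from h import *
r=np.array([.494,.0425,.045])
for tilt in (20,25,30):
  for yaw in (-1.2,-.9,-.6,-.3,.3):
    z=R.from_quat(quat(tilt,yaw)).as_matrix()[:,2]
    out=[]
    for k in (0,.09):
      q=inverse_kinematics(r-k*z,quat(tilt,yaw)); out.append(None if q is None else np.round(q,2).tolist())
    print(tilt,yaw,out)
for tilt in (10,15,20):
  for yaw in (-.4,-.13,.1):
    print('H',tilt,yaw,[ (lambda q: None if q is None else np.round(q,2).tolist())(inverse_kinematics(p,quat(tilt,yaw))) for p in [(.522,.04,.125),(.522,.075,.09),(.522,.04,.055),(.522,.005,.09),(.44,.02,.2)]])
```

```text
20 -1.2 [[-0.85, 0.46, 0.53, 2.17, 0.23, 0.58, -0.19], [-0.94, 0.27, 0.55, 2.14, 0.29, 0.8, -0.24]]
20 -0.9 [[-0.84, 0.41, 0.52, 2.24, 0.31, 0.46, 0.03], [-0.93, 0.19, 0.53, 2.23, 0.38, 0.69, -0.03]]
20 -0.6 [[-0.8, 0.36, 0.5, 2.29, 0.34, 0.33, 0.32], [-0.91, 0.11, 0.53, 2.31, 0.43, 0.58, 0.24]]
20 -0.3 [[-0.69, 0.32, 0.44, 2.33, 0.25, 0.23, 0.74], [-0.89, 0.05, 0.57, 2.36, 0.38, 0.48, 0.64]]
20 0.3 [[-0.24, 0.29, 0.11, 2.34, -0.48, 0.19, 2.19], [-0.98, 0.03, 0.88, 2.39, -0.23, 0.4, 1.97]]
25 -1.2 [[-0.9, 0.48, 0.53, 2.17, 0.36, 0.6, -0.35], [-0.99, 0.3, 0.54, 2.15, 0.39, 0.82, -0.38]]
25 -0.9 [[-0.9, 0.42, 0.53, 2.26, 0.51, 0.45, -0.21], [-0.99, 0.2, 0.51, 2.26, 0.53, 0.7, -0.23]]
25 -0.6 [[-0.88, 0.37, 0.53, 2.33, 0.65, 0.3, -0.03], [-0.95, 0.1, 0.5, 2.35, 0.64, 0.57, -0.01]]
25 -0.3 [[-0.8, 0.33, 0.52, 2.39, 0.71, 0.14, 0.25], [-0.91, 0.02, 0.54, 2.43, 0.66, 0.43, 0.33]]
25 0.3 [[-0.11, 0.29, -0.02, 2.38, -1.02, 0.08, 2.75], [-1.23, -0.06, 1.15, 2.47, -0.15, 0.28, 1.93]]
30 -1.2 [[-0.96, 0.51, 0.54, 2.17, 0.47, 0.63, -0.49], [-1.05, 0.33, 0.53, 2.15, 0.47, 0.85, -0.5]]
30 -0.9 [[-
[... 1822 characters left out ...]
 -0.4 [[-0.81, 0.2, 0.57, 2.24, 0.24, 0.47, 0.71], [-0.8, 0.28, 0.48, 2.24, 0.27, 0.41, 0.59], [-0.71, 0.35, 0.47, 2.26, 0.2, 0.29, 0.7], [-0.69, 0.27, 0.54, 2.27, 0.16, 0.36, 0.83], [-0.96, -0.2, 0.62, 2.36, 0.52, 0.75, 0.49]]
H 20 -0.13 [[-0.76, 0.17, 0.57, 2.26, 0.05, 0.4, 1.19], [-0.73, 0.26, 0.46, 2.26, 0.09, 0.33, 1.06], [-0.59, 0.33, 0.4, 2.29, -0.02, 0.23, 1.23], [-0.55, 0.24, 0.45, 2.28, -0.04, 0.3, 1.34], [-0.97, -0.25, 0.69, 2.38, 0.48, 0.69, 0.84]]
H 20 0.1 [[-0.7, 0.17, 0.56, 2.27, -0.19, 0.39, 1.68], [-0.66, 0.25, 0.45, 2.27, -0.19, 0.3, 1.6], [-0.48, 0.32, 0.34, 2.29, -0.37, 0.22, 1.85], [-0.52, 0.24, 0.47, 2.28, -0.38, 0.31, 1.94], [-1.0, -0.29, 0.77, 2.39, 0.41, 0.65, 1.17]]
```

Run:
```python
from h import *
r=np.array([.494,.0425,.045]); Q=quat(25,-.7); z=R.from_quat(Q).as_matrix()[:,2]
move_ptp(r-.12*z,Q); print(read_time_s(),read_eef_pos())
move_gripper(.07,40)
shot('wrist','w1'); p=P('wrist')
import pickle; pickle.dump(p,open('w1.pkl','wb'))
for n in ['reel_mid','grip','handwheel','mark','index']:
    print(n,tip_of('wrist',n)[:2])
print(proj('wrist',[.494,.0425,.03]),proj('wrist',[.494,.0425,.06]))
print(read_time_s())
```

```text
4.1583 [0.45590223 0.07660652 0.1542132 ]
reel_mid [{'at': [325.0, 187.8], 'confidence': 0.85}]
grip [{'at': [334.7, 314.4], 'confidence': 0.93}]
handwheel [{'at': [381.5, 289.7], 'confidence': 0.68}]
mark []
index [{'at': [396.2, 338.8], 'confidence': 0.96}]
[324.10278685 187.13884499] [324.07310456 211.70932482]
4.7667
```

View pics/w1.png

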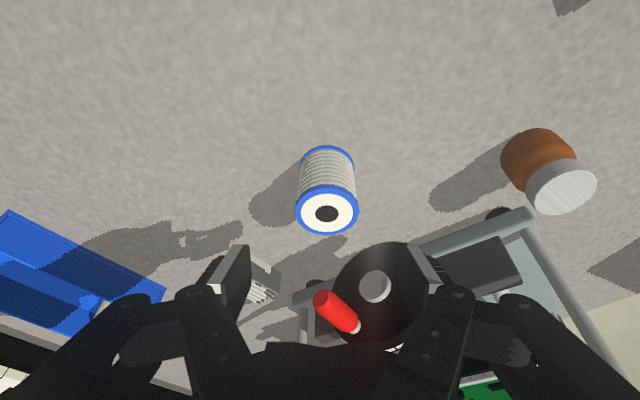

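Run:
```python
from h import *
r=np.array([.494,.0425,.045])+np.array([-.0005,-.001,0]); Q=quat(25,-.7)
movel(r,Q,speed=.12); f0=read_ft_force()
print(read_eef_pos(),f0); move_gripper(.03,50); print(read_finger_gap(),read_ft_force(),read_time_s())
movel(r+[-.035,.02,.03],speed=.1); print(read_ft_force(),read_finger_gap())
movel(r+[-.05,.01,.11],speed=.2)
shot('side','s2'); print(read_time_s(),np.round(read_qpos(),2))
for yaw in (-1.48,-1.2,-1):
  for z in (.16,.052): print(yaw,z,[np.round(inverse_kinematics((.378,-.309,z),quat(25,yaw)),2)])
```

```text
[0.49377024 0.04187937 0.04535771] [0.22308397 1.28950047 0.0879632 ]
0.048094050123025055 [-0.83641902  1.27511973  5.16509153] 6.2583
[ 0.42244754  0.12215241 -3.20803273] 0.04764216907493169
7.5167 [-1.01  0.01  0.54  2.36  0.64  0.7  -0.08]
-1.48 0.16 [array([-0.7 ,  0.14,  1.13,  2.29,  0.44,  0.62,  0.16])]
-1.48 0.052 [array([-0.33,  0.42,  0.77,  2.33,  0.33,  0.32,  0.15])]
-1.2 0.16 [array([-0.83, -0.  ,  1.28,  2.35,  0.6 ,  0.54,  0.34])]
-1.2 0.052 [array([-0.25,  0.36,  0.72,  2.39,  0.43,  0.18,  0.36])]
-1 0.16 [array([-0.86, -0.17,  1.31,  2.38,  0.78,  0.55,  0.42])]
-1 0.052 [array([-0.13,  0.32,  0.64,  2.41,  0.35,  0.1 ,  0.68])]
```

View pics/s2.png

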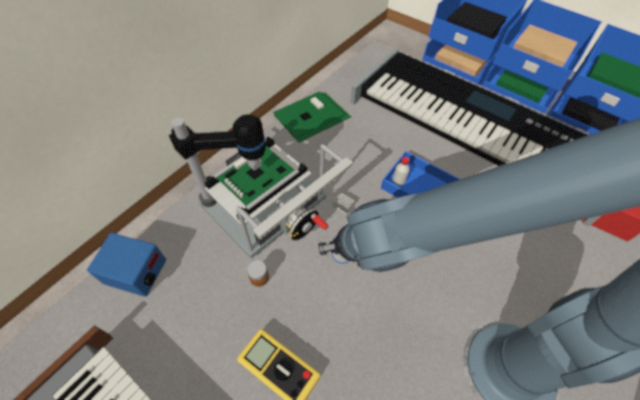

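Run:
```python
from h import *
Q=quat(25,-1.4); t=np.array([.378,-.309,.16])
move_ptp(t,Q); print(read_time_s(),read_eef_pos(),read_finger_gap(),np.round(read_qpos(),2))
shot('wrist','w3'); p=P('wrist')
for n in ['reel_mid','bin','bottle']: print(n,tip_of('wrist',n)[:2])
print(proj('wrist',[.378,-.309,.16-.015]),proj('wrist',[.412,-.309,0]),proj('wrist',[.476,-.309,.005]))
for c in [(-.095,-.07),(-.095,.07),(.095,-.07),(.095,.07)]: print(proj('wrist',[.413+c[0],-.309+c[1],.045]))
shot('top','t3')
import pickle; pickle.dump(p,open('w3.pkl','wb'))
```

```text
8.8917 [ 0.37894318 -0.3076897   0.15976329] 0.047628862183073314 [-0.73  0.11  1.17  2.31  0.48  0.59  0.22]
reel_mid [{'at': [325.2, 248.3], 'confidence': 0.8}]
bin [{'at': [364.1, 127.3], 'confidence': 0.88}, {'at': [325.7, 246.4], 'confidence': 0.38}]
bottle [{'at': [445.7, 125.2], 'confidence': 0.69}]
[321.48919864 249.74839261] [362.71484696 119.46312104] [436.30987427 134.37035606]
[237.70838192 202.50520553]
[237.39762734  17.34151415]
[450.49466863 229.321837  ]
[543.70278049  77.73637153]
```

View pics/w3.png

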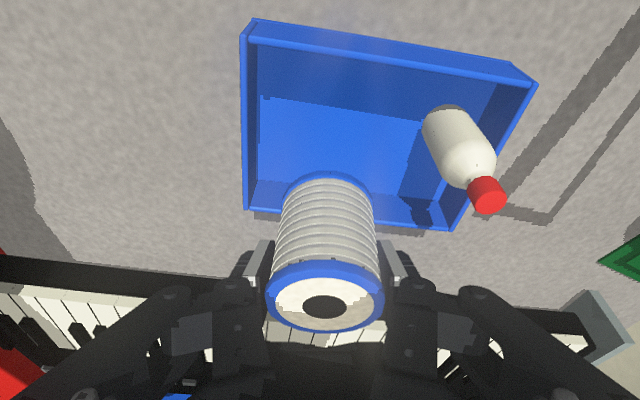

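View pics/t3.png

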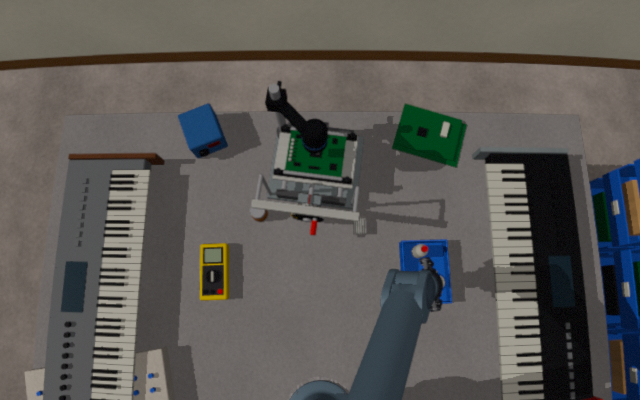

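Run:
```python
from h import *
f0=read_ft_force()
movel([.380,-.311,.056],speed=.1); print(read_eef_pos(),read_ft_force()-f0)
for z in (.0525,.051,.0495,.048):
    movel([.380,-.311,z],speed=.03); f=read_ft_force()-f0; print(z,f.round(1))
    if f[2]>3: break
move_gripper(.062); print(read_finger_gap(),read_ft_force()-f0,read_time_s())
shot('wrist','w4')
```

```text
[ 0.38062733 -0.31119924  0.05651475] [ 0.78276342 -0.72912363 -0.15945967]
0.0525 [-0.1 -0.  -0.7]
0.051 [0.1 0.8 1.7]
0.0495 [-3.7  6.7 19.8]
0.06228157673996415 [0.08590184 0.11924067 2.16219346] 11.3917
```

View pics/w4.png

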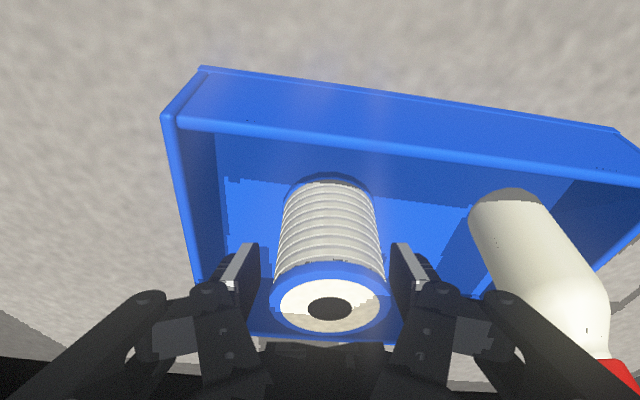

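Run:
```python
from h import *
import pickle
z=R.from_quat(quat(25,-1.4)).as_matrix()[:,2]
p=np.array(read_eef_pos()); movel(p-.1*z,speed=.2)
Q=quat(18,-.13)
for i,t in enumerate([(.445,.03,.17),(.445,.03,.13)]):
    (move_ptp if i==0 else movel)(t,Q)
    if i==0: move_gripper(.045)
    pp=P('wrist'); shot('wrist',f'w5{i}'); pickle.dump(pp,open(f'w5{i}.pkl','wb'))
    for n in ['grip','handwheel','mark','index','lamp']: print(n,tip_of('wrist',n)[:1])
shot('top','t5');shot('side','s5')
for c in ('top','side'):
    print(c,tip_of(c,'reel_mid')[:1],proj(c,[.38,-.311,.035]),tip_of(c,'mark')[:1])
print(read_time_s(),read_eef_pos())
```

```text
grip [{'at': [325.5, 303.4], 'confidence': 0.64}]
handwheel [{'at': [352.6, 304.6], 'confidence': 0.71}]
mark [{'at': [390.6, 323.2], 'confidence': 0.97}]
index [{'at': [354.7, 348.8], 'confidence': 0.75}]
lamp []
grip [{'at': [326.0, 356.2], 'confidence': 0.91}]
handwheel [{'at': [355.6, 349.2], 'confidence': 0.79}]
mark []
index []
lamp []
top [{'at': [422.0, 281.9], 'confidence': 0.66}] [424.60290557 282.96006828] [{'at': [299.5, 206.7], 'confidence': 0.53}]
side [] [431.34652246 187.48438575] [{'at': [287.4, 225.0], 'confidence': 0.81}]
15.15 [0.44504031 0.03000435 0.13007968]
```

View pics/w50.png

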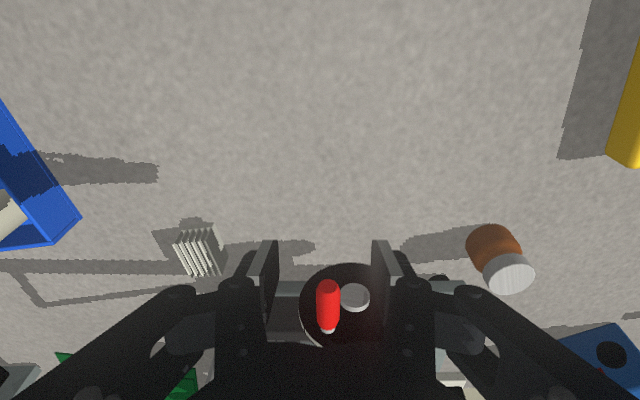

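View pics/w51.png

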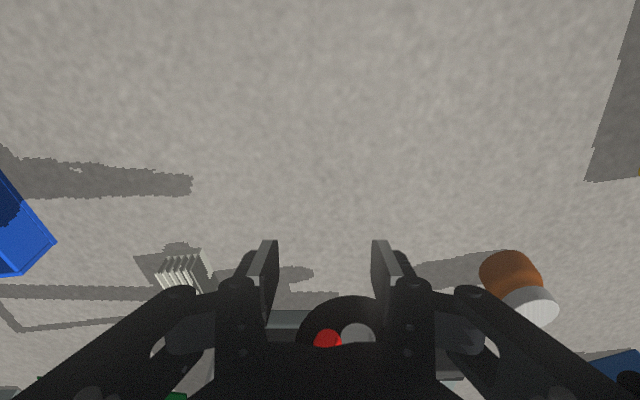

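View pics/s5.png

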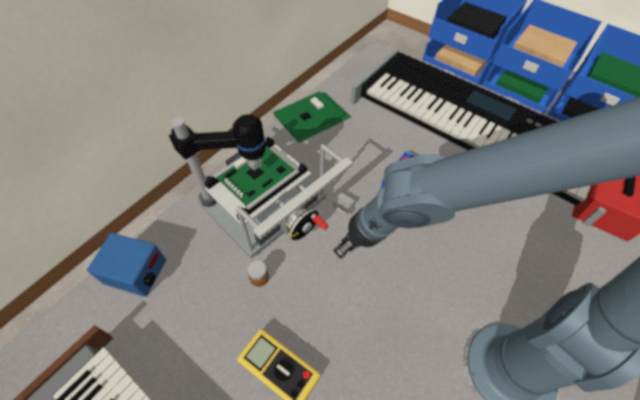

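Run:
```python
from h import *
a=cv2.imread('pics/w50.png')[250:360,270:430]; b=cv2.imread('pics/s5.png')[200:250,270:345]
a=cv2.convertScaleAbs(a,alpha=1.8,beta=20)
cv2.imwrite('pics/z1.png',cv2.resize(a,None,fx=5,fy=5,interpolation=cv2.INTER_CUBIC));cv2.imwrite('pics/z2.png',cv2.resize(b,None,fx=10,fy=10,interpolation=cv2.INTER_CUBIC))
```

```text
(no output)
```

View pics/z1.png

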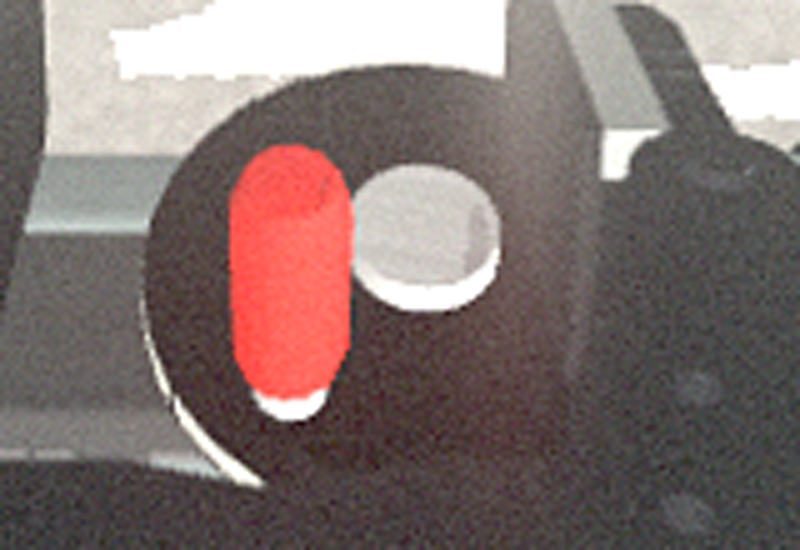

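View pics/z2.png

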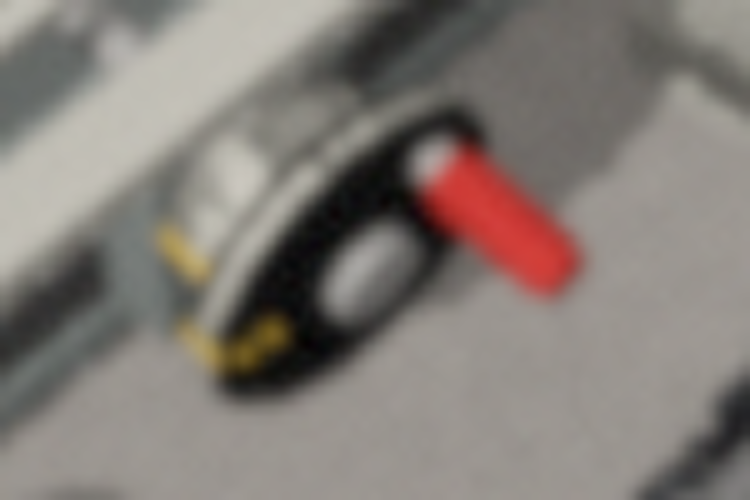

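```bash
cat > fit.py <<'E'
from h import *
import pickle
from scipy.optimize import least_squares
W=pickle.load(open('w50.pkl','rb')); W1=pickle.load(open('w51.pkl','rb')); S=P('side');T=P('top')
def pt(x,y,yaw,ax,r,ang,zc=.09):  # ax: out from disc middle toward handle; ang clockwise from top seen from handle side (looking +x, right=-y)
    e=np.array([np.cos(yaw),np.sin(yaw),0]); ly=np.array([-np.sin(yaw),np.cos(yaw),0])
    return np.array([x,y,zc])-e*ax+r*(np.cos(ang)*np.array([0,0,1])-np.sin(ang)*ly)
def obs(v):
    x,y,yaw,phi,hub,dx,dy,dx2,dy2=v
    E=pt(x,y,yaw,.056,.035,phi+2*np.pi/3); Rt=pt(x,y,yaw,.014,.035,phi+2*np.pi/3); H=pt(x,y,yaw,hub,0,0)
    M=pt(x,y,yaw,-.019,.032,phi)
    L1=pt(x,y,yaw,0,0,0,.23)+.14*np.array([-np.sin(yaw),np.cos(yaw),0]);L2=2*pt(x,y,yaw,0,0,0,.23)-L1
    o=[]
    def a(p,X,uv,w,off=(0,0)): o.extend(w*(proj('',X,p)-np.array(off)-np.array(uv)))
    a(W,E,(327.3,286),1);a(W,Rt,(328,324),.6);a(W,H,(355.2,295),1);a(W1,E,(327,342),.6)
    s=(dx,dy);t=(dx2,dy2)
    a(S,E,(325.2,226.8),1,s);a(S,Rt,(314.5,217.5),1,s);a(S,H,(307.5,227),1,s);a(S,M,(288.5,225),.7,s)
    a(S,L1,(256.2,230.5),.7,s);a(S,L2,(349,160.5),.7,s)
    a(T,E,(313,233.3),1,t);a(T,Rt,(314.5,220.9),1,t)
    a(T,L1,(251.8,203.3),.7,t);a(T,L2,(359.2,216.4),.7,t)
    o+= [dx/1.,dy/1.,dx2/1.,dy2/1.]
    return np.array(o)
if __name__=='__main__':
    r=least_squares(obs,[.563,.04,-.13,-1.5,.02,0,0,0,0],loss='soft_l1')
    print(r.x.round(4),np.degrees(r.x[2:4])); print(obs(r.x).round(1).tolist())
E
python3 fit.py
```

```text
[ 0.5727  0.0378 -0.1208 -1.4027  0.0133 -0.3608 -0.0899 -0.3399 -0.8213] [ -6.92231721 -80.36814203]
[0.4, 0.4, -0.0, -0.8, -1.1, 0.1, 0.1, -1.8, 1.2, 0.2, -0.3, -1.0, 0.1, 0.4, 0.7, 0.7, -1.9, 0.4, -2.4, -1.9, -0.5, 1.9, -0.1, -0.2, 0.4, -2.2, 0.0, -2.3, -0.4, -0.1, -0.3, -0.8]
```

```bash
sed -i 's/x,y,yaw,phi,hub,dx,dy,dx2,dy2=v/x,y,yaw,phi,hub,dx,dy,dx2,dy2,lo=v/; s/L1=pt(x,y,yaw,0,0,0,.23)/L1=pt(x,y,yaw,lo,0,0,.23)/; s/L2=2\*pt(x,y,yaw,0,/L2=2*pt(x,y,yaw,lo,/; s/.02,0,0,0,0\]/.02,0,0,0,0,0]/' fit.py; python3 fit.py
python3 - <<'E'
from fit import *
r=least_squares(obs,[.563,.04,-.13,-1.5,.02,0,0,0,0,0],loss='soft_l1').x
ph=r[3]+2*np.pi/3
print('handle end',pt(*r[:3],.056,.035,ph),'ang',np.degrees(ph))
E
```

```text
[ 0.5742  0.038  -0.1291 -1.3735  0.0148 -0.255   0.0511 -0.4316 -0.2857
  0.011 ] [ -7.39910819 -78.69666116]
[0.3, 0.8, -0.3, -0.7, -0.6, 0.0, 0.1, -1.7, 0.7, -0.1, -0.7, -1.4, -0.1, 0.3, 0.3, 0.2, -0.3, 2.2, -0.2, -0.2, -0.4, 0.9, 0.1, -1.2, 0.0, -0.4, -0.3, 0.1, -0.3, 0.1, -0.4, -0.3]
handle end [0.51568831 0.02225703 0.1162929 ] ang 41.303338838143326
```

```bash
cat > crank.py <<'E'
from fit import pt
from h import *
import json
C=[.5742,.0380,-.1291]; AX=.045; Q=quat(21,-.17)
def tcp(deg,C=C,r=.035,zc=.09): return pt(C[0],C[1],C[2],AX,r,np.radians(deg),zc)
E
python3 - <<'E'
from crank import *
print([None if inverse_kinematics(tcp(a),Q) is None else np.round(inverse_kinematics(tcp(a),Q),2)[[3,5]].tolist() for a in range(0,360,45)])
g=tcp(41.3); e=np.array([np.cos(C[2]),np.sin(C[2]),0])
print(g)
movel(g-.07*e,Q,speed=.15); print(read_eef_pos(),read_ft_force().round(1))
movel(g,Q,speed=.1); f0=read_ft_force();print(read_eef_pos(),f0.round(1),read_time_s())
shot('wrist','w6');shot('top','t6');shot('side','s6')
E
python3 -c "
import cv2,numpy as np
a=cv2.imread('pics/t6.png')[190:250,270:350];b=cv2.imread('pics/s6.png')[190:260,270:370]
cv2.imwrite('pics/z6.png',np.hstack([cv2.resize(a,(480,360)),cv2.resize(b,(320,360))]))"
```

```text
[[2.27, 0.41], [2.29, 0.38], [2.3, 0.32], [2.3, 0.26], [2.29, 0.24], [2.27, 0.28], [2.26, 0.35], [2.26, 0.41]]
[0.52660054 0.02088555 0.11629424]
[0.45623163 0.02916463 0.1157219 ] [ 0.4 -0.4  0.1]
[0.52585899 0.02087809 0.11636376] [-0.2  0.3  0.4] 16.2833
```

View pics/w6.png

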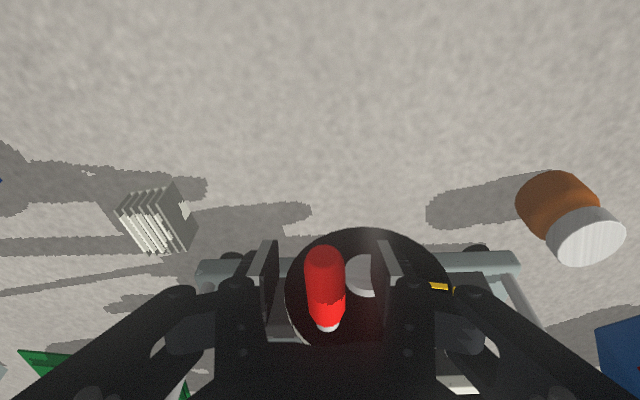

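View pics/z6.png

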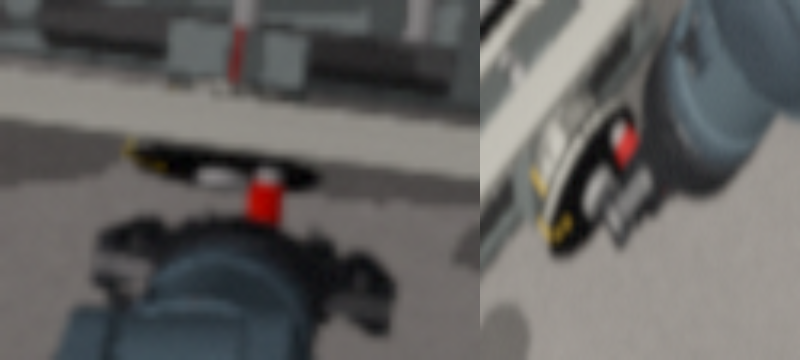

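Run:
```python
from crank import *
for ax in (.056,.014): 
    X=pt(*C,ax,.035,np.radians(41.3)); print(proj('wrist',X),proj('top',X),proj('side',X))
print('tcp',proj('wrist',read_eef_pos()))
```

```text
[322.59554889 258.42454431] [312.19942848 233.92386945] [325.66854609 226.77009051]
[326.36548245 316.03663926] [314.19667108 219.46052618] [313.53242673 216.1869737 ]
tcp [323.94709847 273.96638768]
```

Run:
```python
from crank import *
f0=read_ft_force(); move_gripper(.01,35); print(read_finger_gap(),(read_ft_force()-f0).round(1),read_time_s())
json.dump(list(map(float,f0)),open('f0.json','w'))
for a in (36,26,16,6,-4):
    movel(tcp(a),Q,speed=.05); p=read_eef_pos(); f=read_ft_force()-f0
    rad=np.array([0,-np.sin(np.radians(a)),np.cos(np.radians(a))]); tan=np.array([0,-np.cos(np.radians(a)),-np.sin(np.radians(a))])
    print(a,(p-tcp(a)).round(4),f.round(1),'rad',round(f@rad,1),'tan(cw)',round(f@tan,1),read_time_s(),round(read_finger_gap(),4))
    if np.linalg.norm(f)>40: break
shot('wrist','w7')
```

```text
0.016809897200183145 [-1.6  0.3  3.3] 16.7917
36 [-0.0005  0.     -0.0002] [-2.6 -1.1  3.3] rad 3.3 tan(cw) -1.1 17.0417 0.0165
26 [-0.0004  0.0003 -0.0001] [-3.5 -0.6  4.2] rad 4.1 tan(cw) -1.3 17.3167 0.0169
16 [-0.0003  0.0006 -0.0001] [-4.6  1.1  4.3] rad 3.8 tan(cw) -2.3 17.5917 0.017
6 [-0.0003  0.0007 -0.0002] [-4.   0.7  2.3] rad 2.2 tan(cw) -0.9 17.8667 0.0168
-4 [-0.0004  0.     -0.0003] [-3.3 -0.4  2. ] rad 2.0 tan(cw) 0.6 18.1417 0.0169
```

View pics/w7.png

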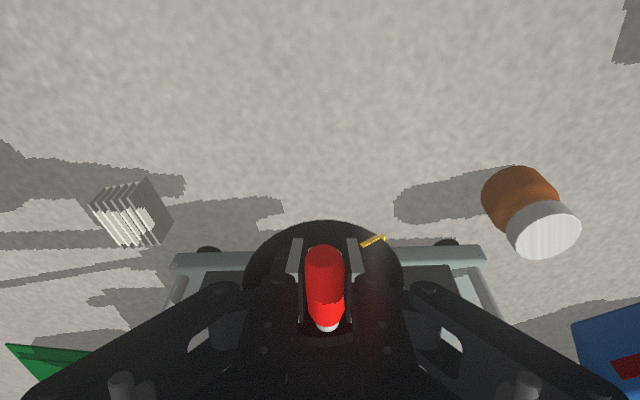

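```bash
cat >> crank.py <<'E'
def go(angs,speed=.05,lim=35):
    f0=np.array(json.load(open('f0.json')))
    for i,a in enumerate(angs):
        movel(tcp(a),Q,speed=speed); f=read_ft_force()-f0
        rad=np.array([0,-np.sin(np.radians(a)),np.cos(np.radians(a))]); tan=np.array([0,-np.cos(np.radians(a)),-np.sin(np.radians(a))])
        if i%2==0 or i==len(angs)-1: print(a,(read_eef_pos()-tcp(a)).round(4),f.round(1),'rad',round(f@rad,1),'cw',round(f@tan,1),round(read_time_s(),2),round(read_finger_gap(),4))
        if np.linalg.norm(f)>lim: print('STOP',a,f); break
E
python3 - <<'E'
from crank import *
go(range(-19,-200,-15),.07)
shot('wrist','w8');shot('side','s8')
E
```

```text
-19 [-0.0004  0.0005 -0.0004] [-1.9  2.5 -2. ] rad -1.1 cw -3.0 18.48 0.0169
-49 [-0.0004 -0.0001 -0.0003] [-3.9  0.5 -1.1] rad -0.3 cw -1.2 19.04 0.0166
-79 [-0.0004 -0.0002 -0.0001] [-3.9  0.  -1.4] rad -0.3 cw -1.4 19.61 0.0167
-109 [-0.0004 -0.0001 -0.    ] [-5.5  0.5 -0.7] rad 0.7 cw -0.5 20.18 0.0168
-139 [-0.0004  0.0001  0.0001] [-4.9  1.  -0.6] rad 1.1 cw 0.3 20.74 0.0171
-169 [-0.0003  0.0003 -0.    ] [-4.2  0.9 -2.9] rad 3.0 cw 0.3 21.31 0.0169
-199 [-0.0004 -0.0006 -0.0001] [-6.   0.1 -1.3] rad 1.2 cw 0.5 21.88 0.0167
```

View pics/w8.png

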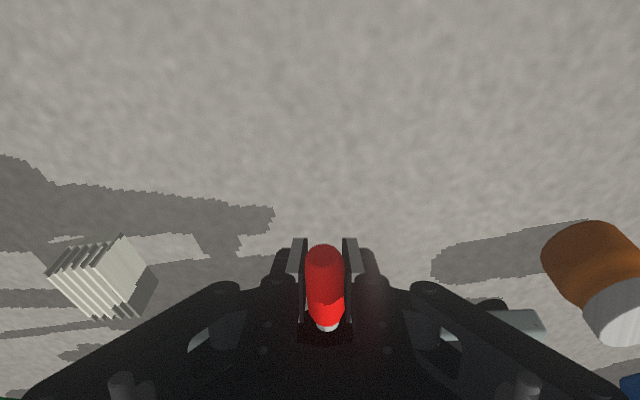

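View pics/s8.png

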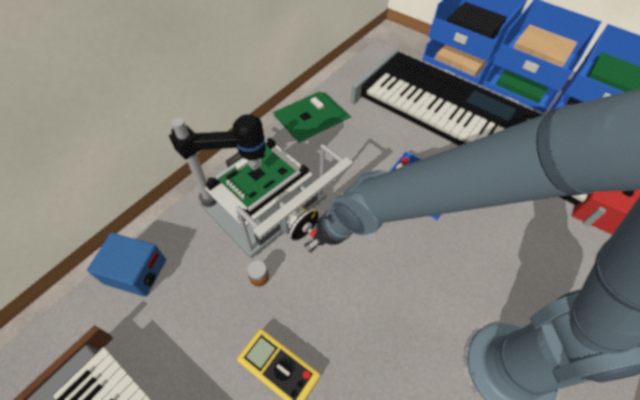

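```bash
python3 - <<'E'
from crank import *
go([*range(-214,-330,-15),-331],.07)
shot('wrist','w9');shot('side','s9');shot('top','t9')
E
python3 -c "
import cv2,numpy as np
a=cv2.imread('pics/t9.png')[190:250,270:350];b=cv2.imread('pics/s9.png')[190:260,270:370]
cv2.imwrite('pics/z9.png',np.hstack([cv2.resize(a,(400,300)),cv2.resize(b,(400,300))]))"
```

```text
-214 [-0.0005 -0.0011  0.0004] [-7.1  1.1  0.7] rad -1.2 cw 0.5 22.26 0.017
-244 [-0.0005 -0.0008  0.0008] [-7.2  2.3  1. ] rad -2.5 cw 0.1 22.82 0.0169
-274 [-0.0004 -0.0003  0.0009] [-7.7  2.6  1.5] rad -2.5 cw -1.7 23.39 0.0168
-304 [-0.0003  0.0003  0.0008] [-6.   3.5 -0.4] rad -3.2 cw -1.6 23.96 0.0171
-331 [-0.0003  0.0008  0.0005] [-4.8  4.4 -3.5] rad -5.2 cw -2.1 24.5 0.0168
```

View pics/w9.png

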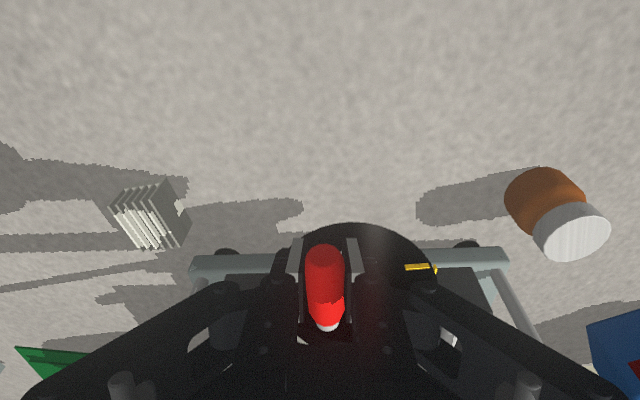

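View pics/z9.png

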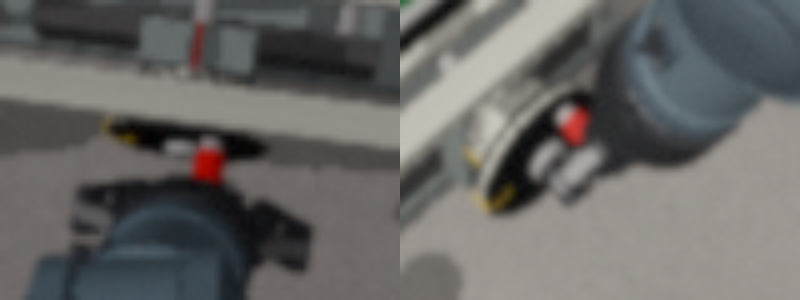

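```bash
cat >> crank.py <<'E'
def ang():
    p=read_eef_pos(); e=np.array([np.cos(C[2]),np.sin(C[2]),0]); ly=np.array([-np.sin(C[2]),np.cos(C[2]),0]); d=p-np.array([C[0],C[1],.09])
    return np.degrees(np.arctan2(-d@ly,d[2])),np.hypot(d@ly,d[2])
E
python3 - <<'E'
from crank import *
go([-316,-301,-286,-271,-256,-244],.06); print(ang())
shot('wrist','w10');
for n in('mark','index','handwheel','grip'):print(n,tip_of('wrist',n)[:1])
shot('side','s10')
for n in('mark','index','handwheel','grip'):print(n,tip_of('side',n)[:1])
shot('top','t10')
for n in('mark','index'):print(n,tip_of('top',n)[:1])
print(read_time_s())
E
python3 -c "
import cv2,numpy as np
a=cv2.imread('pics/t10.png')[190:250,270:350];b=cv2.imread('pics/s10.png')[195:255,270:350]
cv2.imwrite('pics/z10.png',np.hstack([cv2.resize(a,(400,300)),cv2.resize(b,(400,300),interpolation=cv2.INTER_CUBIC)]))"
```

```text
-316 [-0.0004  0.      0.0003] [-3.3  3.2 -4.5] rad -5.4 cw 0.8 24.95 0.017
-286 [-0.0004 -0.0002  0.0004] [-5.2  3.1 -2. ] rad -3.5 cw 1.0 25.55 0.0171
-256 [-0.0004 -0.0004  0.0004] [-6.3  2.  -0.9] rad -1.7 cw 1.4 26.15 0.0167
-244 [-0.0004 -0.0006  0.0004] [-6.5  1.3 -0.8] rad -0.8 cw 1.3 26.43 0.0168
(np.float64(115.00276579944709), np.float64(0.03540443098192672))
mark []
index []
handwheel []
grip [{'at': [325.1, 282.5], 'confidence': 0.58}]
mark [{'at': [298.4, 211.5], 'confidence': 0.76}]
index [{'at': [299.1, 216.5], 'confidence': 0.89}]
handwheel [{'at': [303.5, 225.2], 'confidence': 0.89}]
grip [{'at': [323.6, 228.2], 'confidence': 0.68}]
mark [{'at': [309.0, 208.4], 'confidence': 0.68}]
index [{'at': [311.4, 205.9], 'confidence': 0.76}]
27.075
```

View pics/w10.png

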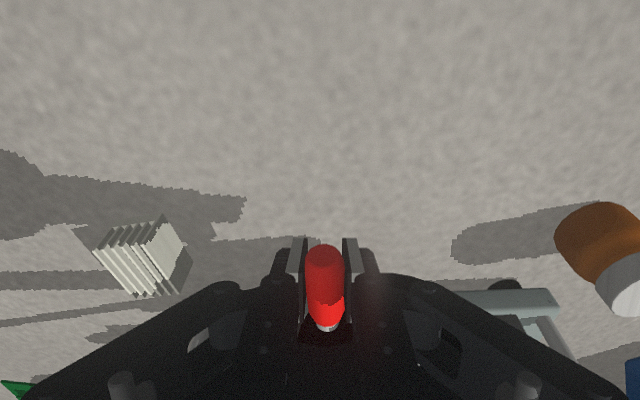

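View pics/z10.png

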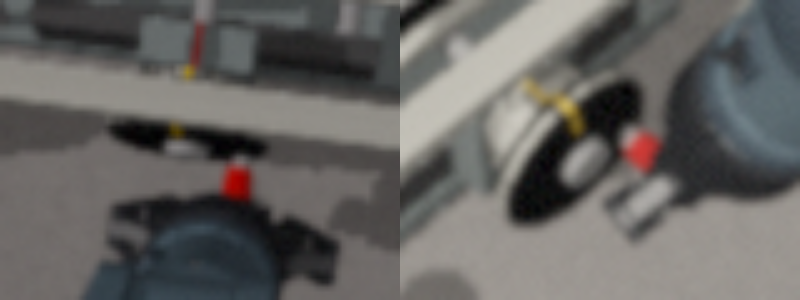

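Run:
```python
from crank import *
im=cv2.imread('pics/t10.png')
hsv=cv2.cvtColor(im,cv2.COLOR_BGR2HSV).astype(int)
for r in range(192,222):
    row=[]
    for c in range(298,322):
        h,s,v=hsv[r,c]
        if s>90 and v>60 and (h<8 or h>172): row.append((c,'R'))
        elif s>90 and v>60 and 15<h<35: row.append((c,'Y'))
    if row: print(r,[f'{c}{k}{hsv[r,c][1]}' for c,k in row])
for m in(-10,-5,0,5): print(m,[proj('top',pt(*C,ax,rr,np.radians(m))).round(1).tolist() for ax,rr in((-.030,.032),(-.024,.032),(0,.048),(.008,.048),(.008,.035))],'side',[proj('side',pt(*C,ax,rr,np.radians(m))).round(1).tolist() for ax,rr in((-.030,.032),(-.019,.032),(.008,.048),(.008,.035))])
print('idx', [proj('top',pt(*C,ax,h,0)).round(1).tolist() for ax,h in((-.03,.032),(-.035,.035),(-.05,.035),(-.06,.035))])
```

```text
195 ['309R119', '310R107']
196 ['309R136', '310R110']
197 ['309R140', '310R93']
198 ['309R148']
199 ['309R154']
200 ['308R105', '309R155']
201 ['308R118', '309R137']
202 ['308R131', '309R125']
203 ['307Y146', '308Y168']
204 ['307Y192', '308Y165']
205 ['307Y141', '308Y106']
215 ['304Y188', '305Y166']
216 ['304Y251', '305Y255']
217 ['305Y148']
-10 [[306.3, 202.9], [306.0, 204.9], [303.6, 211.8], [303.2, 214.6], [304.2, 215.6]] side [[292.8, 211.1], [295.8, 213.8], [302.4, 217.9], [303.2, 220.1]]
-5 [[307.3, 203.0], [307.0, 205.0], [305.1, 212.0], [304.7, 214.8], [305.3, 215.7]] side [[293.6, 210.4], [296.7, 213.1], [303.7, 216.7], [304.1, 219.2]]
0 [[308.2, 203.1], [307.9, 205.1], [306.6, 212.2], [306.2, 214.9], [306.4, 215.8]] side [[294.5, 209.7], [297.5, 212.4], [305.0, 215.6], [305.0, 218.5]]
5 [[309.2, 203.2], [308.9, 205.2], [308.0, 212.4], [307.6, 215.1], [307.4, 216.0]] side [[295.3, 209.1], [298.3, 211.7], [306.2, 214.7], [305.9, 217.7]]
idx [[308.2, 203.1], [308.4, 201.2], [309.2, 196.1], [309.6, 192.8]]
```

```bash
python3 - <<'E'
from crank import *
go([-239.5],.03); print(ang())
pause(.2); im=shot('top','t11'); im=shot('side','s11'); print(read_time_s())
E
cat > ana.py <<'E'
import sys
from crank import *
for f in sys.argv[1:]:
    im=cv2.imread(f'pics/{f}.png').astype(float); c='top' if f[0]=='t' else 'side'
    B,G,Rr=im[...,0],im[...,1],im[...,2]
    yel=np.clip(np.minimum(Rr,G)-B-15,0,None); red=np.clip(Rr-np.maximum(G,B)-20,0,None)
    if c=='top':
        for r in range(194,219):
            s=slice(298,318); x=np.arange(298,318)
            a,b=red[r,s],yel[r,s]
            print(f,r,'R %.2f'%((a*x).sum()/a.sum()) if a.sum()>30 and r<206 else '','Y %.2f (%d)'%((b*x).sum()/b.sum(),b.sum()) if b.sum()>30 else '')
    else:
        for r in range(205,224):
            x=np.arange(285,315); b=yel[r,285:315]
            if b.sum()>30: print(f,r,'Y %.2f (%d)'%((b*x).sum()/b.sum(),b.sum()))
E
python3 ana.py t10 t11 s10 s11
```

```text
-239.5 [-0.0005 -0.0007  0.0005] [-5.8  2.1 -0.6] rad -1.5 cw 1.6 27.32 0.0166
(np.float64(119.20001853825207), np.float64(0.035396520463954716))
27.625
t10 194  
t10 195 R 309.43 
t10 196 R 309.38 
t10 197 R 309.24 
t10 198 R 309.16 
t10 199 R 308.96 
t10 200 R 308.68 
t10 201 R 308.55 
t10 202 R 308.49 
t10 203  Y 307.35 (79)
t10 204  Y 307.24 (137)
t10 205  Y 307.12 (72)
t10 206  
t10 207  
t10 208  
t10 209  
t10 210  
t10 211  
t10 212  
t10 213  
t10 214  
t10 215  Y 304.56 (61)
t10 216  Y 304.93 (104)
t10 217  
t10 218  
t11 194  
t11 195 R 309.44 
t11 196 R 309.38 
t11 197 R 309.24 
t11 198 R 309.16 
t11 199 R 308.96 
t11 200 R 308.66 
t11 201 R 308.55 
t11 202 R 308.48 
t11 203 R 308.45 
t11 204  Y 308.03 (59)
t11 205  Y 307.98 (56)
t11 206  
t11 207  
t11 208  
t11 209  
t11 210  
t11 211  
t11 212  
t11 213  
t11 214  
t11 215  Y 305.79 (42)
t11 216  Y 306.05 (124)
t11 217  Y 306.23 (39)
t11 218  
s10 211 Y 295.34 (56)
s10 212 Y 295.86 (98)
s10 213 Y 297.80 (143)
s10 214 Y 299.89 (219)
s10 215 Y 301.24 (251)
s10 216 Y 302.91 (219)
s10 217 Y 303.62 (188)
s10 218 Y 304.18 (126)
s10 219 Y 304.61 (115)
s10 220 Y 304.77 (110)
s10 221 Y 304.89 (61)
s11 210 Y 295.92 (36)
s11 211 Y 296.24 (102)
s11 212 Y 297.94 (151)
s11 213 Y 300.48 (223)
s11 214 Y 301.83 (268)
s11 215 Y 303.50 (226)
s11 216 Y 304.68 (188)
s11 217 Y 305.24 (127)
s11 218 Y 305.76 (103)
s11 219 Y 305.74 (101)
s11 220 Y 305.73 (90)
```

```bash
python3 - <<'E'
from crank import *
go([-238.6],.03); print(ang())
move_gripper(.045); e=np.array([np.cos(C[2]),np.sin(C[2]),0])
p=np.array(read_eef_pos()); movel(p-.085*e,speed=.12); movel(p-.1*e+[0,0,.1],speed=.2)
im=shot('wrist','w12')
for n in('mark','index'):print(n,tip_of('wrist',n)[:1])
im=shot('top','t12'); im=shot('side','s12'); print(read_time_s(),read_eef_pos())
for n in('reel_mid','bottle','jar','heatsink'):print(n,look_for('side',n)[:1])
E
python3 ana.py t12 s12
python3 -c "
import cv2,numpy as np
a=cv2.imread('pics/w12.png')[220:370,240:440]
a=cv2.convertScaleAbs(a,alpha=1.6,beta=15)
cv2.imwrite('pics/z12.png',cv2.resize(a,None,fx=4,fy=4,interpolation=cv2.INTER_CUBIC))"
```

```text
-238.6 [-0.0004 -0.0008  0.0006] [-6.9  1.2  0.8] rad -1.4 cw -0.1 27.88 0.0165
(np.float64(119.83274326595773), np.float64(0.03537104591397704))Traceback (most recent call last):
  File "<stdin>", line 4, in <module>
bench.MotionError: the arm cannot follow that straight line within its joint ranges
[ WARN:0@0.133] global loadsave.cpp:275 findDecoder imread_('pics/t12.png'): can't open/read file: check file path/integrity
Traceback (most recent call last):
  File "ana.py", line 4, in <module>
    im=cv2.imread(f'pics/{f}.png').astype(float); c='top' if f[0]=='t' else 'side'
       ^^^^^^^^^^^^^^^^^^^^^^^^^^^^^^^^^^
AttributeError: 'NoneType' object has no attribute 'astype'
[ WARN:0@0.015] global loadsave.cpp:275 findDecoder imread_('pics/w12.png'): can't open/read file: check file path/integrity
Traceback (most recent call last):
TypeError: 'NoneType' object is not subscriptable
```

Run:
```python
from crank import *
e=np.array([np.cos(C[2]),np.sin(C[2]),0]); g=tcp(120)
print(read_eef_pos(),read_finger_gap(),(read_eef_pos()-g)@e)
p=np.array(read_eef_pos())
ok=False
for d,t in ((.06,21),(.05,21),(.06,15),(.05,15),(.04,18)):
    if ((p-g)@e)<-.03: break
    try: movel(p-d*e,quat(t,-.17),speed=.12); print('ok',d,t); break
    except MotionError as ex: print(d,t,ex)
print(read_eef_pos(),read_ft_force(),np.round(read_qpos(),2),read_time_s())
```

```text
[0.44464186 0.02520054 0.07372024] 0.045217737583331384 -0.0818321546325266
[0.44464186 0.02520054 0.07372024] [ 0.81386609 -0.09502765  1.15402036] [-1.14  0.2   0.95  2.48 -0.14  0.2   1.31] 29.1
```

First retreat succeeded (82 mm clear of the handle); now go up and look.

```bash
python3 - <<'E'
from crank import *
move_ptp([.45,.02,.20],quat(14,-.13))
im=shot('wrist','w12')
for n in('mark','index'):print(n,tip_of('wrist',n)[:1])
im=shot('top','t12'); im=shot('side','s12'); print(read_time_s(),read_eef_pos())
for n in('reel_mid','bottle','jar','heatsink'):print(n,look_for('top',n)[:1])
E
python3 ana.py t12 s12
python3 -c "
import cv2,numpy as np
a=cv2.imread('pics/w12.png')[220:370,240:440]
a=cv2.convertScaleAbs(a,alpha=1.6,beta=15)
cv2.imwrite('pics/z12.png',cv2.resize(a,None,fx=4,fy=4,interpolation=cv2.INTER_CUBIC))"
```

```text
mark [{'at': [362.8, 326.3], 'confidence': 0.77}]
index [{'at': [362.3, 324.2], 'confidence': 0.72}]
29.925 [0.44852484 0.0199148  0.19799821]
reel_mid [{'at': [421.2, 280.8], 'confidence': 0.54}]
bottle [{'at': [421.0, 253.2], 'confidence': 0.52}]
jar [{'at': [254.9, 210.7], 'confidence': 0.67}]
heatsink [{'at': [359.2, 223.8], 'confidence': 0.45}]
t12 194  
t12 195 R 309.43 
t12 196 R 309.38 
t12 197 R 309.24 
t12 198 R 309.17 
t12 199 R 308.98 
t12 200 R 308.66 
t12 201 R 308.55 
t12 202 R 308.48 
t12 203  
t12 204  Y 308.00 (63)
t12 205  Y 307.97 (59)
t12 206  
t12 207  
t12 208  
t12 209  
t12 210  
t12 211  
t12 212  
t12 213  
t12 214  
t12 215  Y 306.03 (33)
t12 216  Y 306.22 (90)
t12 217  Y 306.44 (34)
t12 218  
s12 210 Y 296.00 (37)
s12 211 Y 296.30 (100)
s12 212 Y 298.14 (143)
s12 213 Y 300.52 (218)
s12 214 Y 302.04 (254)
s12 215 Y 303.86 (215)
s12 216 Y 304.93 (201)
s12 217 Y 305.42 (146)
s12 218 Y 305.77 (113)
s12 219 Y 305.77 (111)
s12 220 Y 305.75 (87)
```

View pics/z12.png

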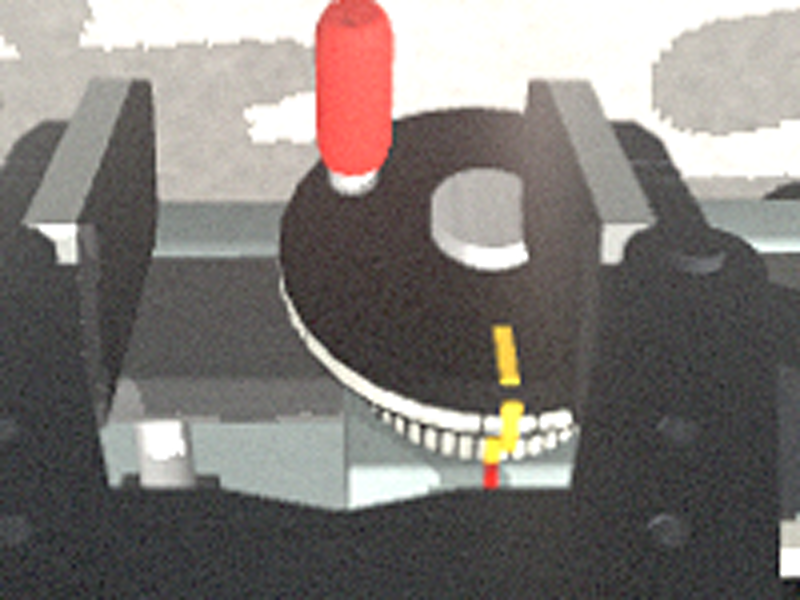

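View pics/t12.png

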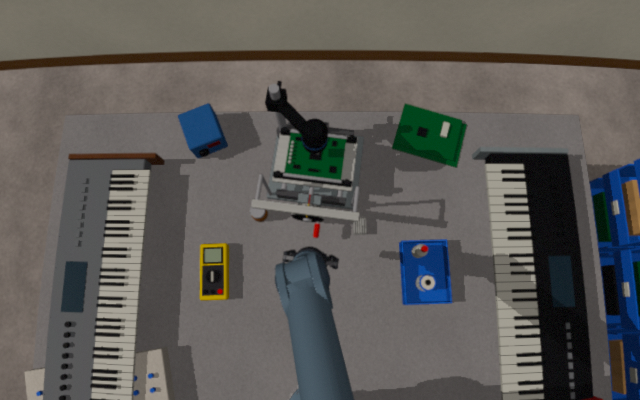

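```bash
python3 -c "
from bench import *
print(read_ft_force(),abs(read_joint_vel()).max(),read_time_s()); print(sign_off())"
```

```text
[ 0.74914211  0.10459366 -0.52636205] 0.0073196936911365746 30.125
the job is handed in; nothing more can be done
None
```

The job is handed in at about 30 s, with the reel in the bin and the mark on the index.

- **Reel:** I lifted it clear of the crank and stood it in the blue bin at about world (0.380, -0.311), on the bin's free side. It pressed on the bin floor with about 20 N just before I let go.
- **Handwheel:** I wound it anticlockwise by the handle until the mark was about 91° past the index. Then I came back clockwise only and let go. Forces at the wrist stayed under about 10 N while cranking.
- **Mark and index:** In the last wrist picture the yellow mark runs into the red index line. The top camera puts it within about 1° (a division is 7.2°). The line over the rim and the arm's own position agree to within about 2°.
- **Surroundings:** In the last top picture the reel is upright in the bin, and the bottle, jar, heat sink and meter look where they were. The gripper is open and about 80 mm or more clear of the handle.

Two things did not go to plan. One upward retreat line was refused by the arm's joint limits, so I went up with a joint-space move instead. The network's read of the reel in the bin was about 2 to 4 pixels off my projection, and the picture showed the reel standing correctly.

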